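Cover the prep containers for the night

TASK

Cover up the prep for the night: put the rectangular steel lid squarely on the pan of red sauce, the large green lid on the green bowl, and one small blue lid on each of the two ramekins of red sauce, every lid centred and lying flat with its plug down in the mouth. Leave the empty pan and the empty ramekin uncovered and where they are, and keep the containers you cover standing in their places; set the lids down gently, do not drop them.

Things in the scene. Friction and masses are not known exactly. Their poses are not given: they have to be found in the camera images.
- pan_lid: Rectangular steel lid for the pan of red sauce. Origin: centre of plug underside, z up; heights from it: plug 78x138 mm at 0-8, plate 134 (own x) x 196 (own y) at 8-11, black bar handle along own y, 84 mm long, 13 wide (x), at 27-40 on two end feet: pinch its middle across x at 34. 150-310 g. Seated: origin 57 mm above the pan's origin, on its axis, own x along the pan's x (either way).
- bowl_lid: Large round green lid for the green bowl. Origin: centre of plug underside, z up; heights from it: plug 88 mm wide at 0-8, plate 144 mm wide at 8-13, black knob on axis 22 mm wide at 24-43 (17 mm stem below): pinch it at 34. Lies on its plug. 120-240 g. Seated: origin 56 mm above the bowl's origin, on its axis.
- small_lid_a: Small round blue lid, one of two alike (either fits either sauce ramekin). Origin: centre of plug underside, z up; heights from it: plug 40 mm wide at 0-8, plate 84 mm wide at 8-13, black knob on axis 22 mm wide at 24-43 (17 mm stem below): pinch it at 34. Lies on its plug. 60 g. Seated: origin 34 mm above the ramekin's origin, on its axis.
- small_lid_b: Small round blue lid, one of two alike (either fits either sauce ramekin). Origin: centre of plug underside, z up; heights from it: plug 40 mm wide at 0-8, plate 84 mm wide at 8-13, black knob on axis 22 mm wide at 24-43 (17 mm stem below): pinch it at 34. Lies on its plug. 60 g. Seated: origin 34 mm above the ramekin's origin, on its axis.
- sauce_pan: Small rectangular stainless steel insert pan with red sauce in it, loose. Rim 119 mm (own x) by 181 mm (own y), 65 mm high, hollow. Origin: centre of its underside, z up. 280 g.
- green_bowl: Round bowl, green outside and white inside, loose. 125 mm in diameter, 64 mm high, mouth about 116 mm wide, hollow. Origin: centre of its underside, z up. 176 g.
- sauce_ramekin_a: White fluted porcelain ramekin with red sauce in it, one of two alike, loose. 69 mm in diameter, 42 mm high, mouth about 58 mm wide, hollow. Origin: centre of its underside, z up. 110 g.
- sauce_ramekin_b: White fluted porcelain ramekin with red sauce in it, one of two alike, loose. 69 mm in diameter, 42 mm high, mouth about 58 mm wide, hollow. Origin: centre of its underside, z up. 110 g.
- empty_ramekin: White fluted porcelain ramekin, EMPTY (white inside), otherwise like those with red sauce; it gets no lid and stays where it is. 69 mm in diameter, 42 mm high. Origin: centre of its underside, z up.
- empty_pan: Stainless steel insert pan, EMPTY (bare steel inside), otherwise like the one with red sauce, at the far side of the table; it gets no lid and stays where it is. 119 x 181 x 65 mm. Origin: centre of its underside, z up.

How it is judged:
At the end, for the whole second after the job is handed in: Every lid within 12 mm of its container's axis, at its seated height within 4 mm, flat within 0.07 rad (steel lid square within 0.15 rad), released and at rest; containers upright, the covered ones within 30 mm and the empty pan and ramekin within 20 mm of where they stood (horizontal distance between pan_lid and sauce_pan below 0.012 m and z of pan_lid in the frame of sauce_pan between 0.053 and 0.061 m and angle between each of pan_lid, bowl_lid, sauce_pan, green_bowl, sauce_ramekin_a, sauce_ramekin_b, empty_ramekin, empty_pan's own z axis and vertical below 0.07 rad and angle between the x axis of pan_lid and the x axis of sauce_pan, either way round below 0.15 rad and horizontal distance between bowl_lid and green_bowl below 0.012 m and z of bowl_lid in the frame of green_bowl between 0.052 and 0.06 m and ((horizontal distance between small_lid_a and sauce_ramekin_a below 0.012 m and z of small_lid_a in the frame of sauce_ramekin_a between 0.03 and 0.038 m and angle between each of small_lid_a, small_lid_b's own z axis and vertical below 0.07 rad and horizontal distance between small_lid_b and sauce_ramekin_b below 0.012 m and z of small_lid_b in the frame of sauce_ramekin_b between 0.03 and 0.038 m) or (horizontal distance between small_lid_a and sauce_ramekin_b below 0.012 m and z of small_lid_a in the frame of sauce_ramekin_b between 0.03 and 0.038 m and angle between each of small_lid_a, small_lid_b's own z axis and vertical below 0.07 rad and horizontal distance between small_lid_b and sauce_ramekin_a below 0.012 m and z of small_lid_b in the frame of sauce_ramekin_a between 0.03 and 0.038 m)) and linear speed of each of pan_lid, bowl_lid, small_lid_a, small_lid_b, sauce_pan, green_bowl, sauce_ramekin_a, sauce_ramekin_b below 0.02 m/s and distance of each of sauce_pan, green_bowl, sauce_ramekin_a, sauce_ramekin_b from where it was at the start of the episode below 0.03 m and distance of each of empty_ramekin, empty_pan from where it was at the start of the episode below 0.02 m); the robot touches nothing.
It fails at once if a lid is dropped: it moves faster than 0.7 m/s while the fingers do not hold it (a fall of more than 25 mm) ((linear speed of pan_lid above 0.7 m/s and contact force between pan_lid and the fingers below 0.3 N) or (linear speed of bowl_lid above 0.7 m/s and contact force between bowl_lid and the fingers below 0.3 N) or (linear speed of small_lid_a above 0.7 m/s and contact force between small_lid_a and the fingers below 0.3 N) or (linear speed of small_lid_b above 0.7 m/s and contact force between small_lid_b and the fingers below 0.3 N)).
It fails at once if a container is tipped by more than 0.35 rad (angle between any of sauce_pan, green_bowl, sauce_ramekin_a, sauce_ramekin_b, empty_ramekin, empty_pan's own z axis and vertical above 0.35 rad).
It also fails if it takes over 112 s, if anything falls off the work surface, if the arm or the gripper's body presses on something with over 40 N, if the wrist force passes 120 N, or if a joint passes its speed limit or range.

ROBOT

A 7-joint arm with a two-finger parallel gripper is mounted at the origin on a cart in front of the work surface, level with it; the furniture and walls round the work are solid. World frame = base frame: x ahead of the robot, y to its left, z up, the work surface at z = 0. Lengths are in m, angles in rad, forces in N, time in s.
With the tool pointing down it reaches from about 0.4 to 0.85 m from the base axis. Payload 4.5 kg.
Tool frame: the origin (TCP) lies at the very end of the fingers, on their centre line; the grasp point (between the pads) lies 19 mm behind it; x points along the fingers, y is the direction in which the jaws open and shut, and the axes are right-handed (so a half turn about x gives the same grasp; the last joint's range is limited). The gripper opens to 85 mm and grips with 20 to 120 N. Pads are 22 mm wide; open, the fingers measure 114 mm over their backs; the gripper's body (76 mm by 85 mm) begins 54 mm behind the grasp point. The pads swing forward as they close: fully open they stand 13 mm farther back than shut.
Start: joints at [-1.148, 0.689, -0.195, 1.565, 0.157, 0.902, -0.215], TCP at [0.237, 0.578, 0.231] pointing down, gripper open.
Joint ranges: [-3.01, 3.01], [-0.46, 2.08], [-1.47, 1.51], [0.13, 2.56], [-1, 4.14], [0.04, 2.09], [-2.66, 2.66]. Speed limits (rad/s): [2.57, 2.57, 3.14, 3.14, 3.14, 3.14, 3.14].

INTERFACE

Orientations are given as a rotation vector (axis times angle).
In Python, from rig import r gives the robot as it stands.
- The arm moves only by the tool arm_command, never from a script. Its argument "series" is a list of rows, each a list of 7 numbers: the closure, from -1 (fully open) to 1 (shut), then the shift along the tool's x, y, z in cm, then the turn, a rotation vector about the tool's x, y, z in degrees. A call has 1 to 5 rows; each row shifts and turns the pose as measured when the row begins, along the tool's axes as they then stand; what a row does not reach is not made up. A row lasts 1/8 s, in which the tool goes at most 62.5 mm and 10.7 degrees, less where a joint would pass 70% of its speed; a pose out of reach is approached as far as the arm can. A call is refused whole if a number of a shift passes 6.25 or a number of a turn 10.7, either way. A call with a gripper value outside its range is refused whole. The fingers move at their own pace and stop on an object; the grip force is fixed at half the most. Time passes only in rows, so rows that do not move let the fingers close. It gives the time, the measured TCP pose, the force and the opening at its end, in the units of the state.
- r.read_state(): the state, without advancing time (a new reading comes with each control period).
- r.get_image(name): name is "scene" or "side" or "wrist"; returns a dict with "frame" (420x560x3 uint8, red, green, blue), "mtx" (3x3 intrinsics, pixels), "R" (3x3) and "t" (3): a world point X has camera coordinates R X + t. Camera axes: x right, y down, z forward; pixel columns grow to the right and rows downward; lengths in m; the calibration is good to about 2 mm. A picture is of the moment at which its call begins. There is no depth.
- r.hand_in(): hands the job in, once; it reports no verdict.
The state is a dict: "t": time; "joint_positions": joint angles; "joint_vel": joint speeds; "tau": joint torques, N m; "position": TCP position; "orientation": TCP orientation; "ft_force": force on the tool from outside, world axes, zero at the start; "torque": the same for the moment, N m; "width": opening from 0.0 (shut) to 1.0 (fully open).
Only numpy, scipy, OpenCV 4.12 (cv2) and the standard library are available. Lean on these libraries where they do the work, as an engineer would, in place of code of your own. Each camera call takes 0.05 s, during which the arm holds its last target. There are 200 camera calls.

## Working session

There is one attempt and no reset: what is moved stays moved. The work goes in short steps, Python scripts to look and compute and a tool call to move; the robot and the scene stay as the last step left them, time stands still between calls to the robot, and variables do not carry over. Pictures are saved under pics/ and viewed, on a budget of 14 in all, crops included, one or two more only if the job needs it, and the job is handed in when it is done.

Besides the shell and the picture viewer there is one more tool, called after "Call:" by a JSON object that holds its "name" and its "arguments". arm_command: Moves the arm, as the interface text tells. Its arguments: {"type":"object","properties":{"series":{"type":"array","items":{"type":"array","items":{"type":"number"}}}},"required":["series"]}

```bash
mkdir -p pics
cat > h.py <<'E'
import numpy as np, cv2, pickle
from rig import r
from scipy.spatial.transform import Rotation as Ro
def shot(n,f):
    d=r.get_image(n); pickle.dump(d,open(f'pics/{f}.pkl','wb'))
    cv2.imwrite(f'pics/{f}.png',cv2.cvtColor(d['frame'],cv2.COLOR_RGB2BGR)); return d
def load(f): return pickle.load(open(f'pics/{f}.pkl','rb'))
def ray(d,u,v,z):
    R=np.array(d['R']);t=np.array(d['t']);c=-R.T@t
    w=R.T@np.linalg.inv(d['mtx'])@np.array([u,v,1.]); return c+w*(z-c[2])/w[2]
def proj(d,X):
    p=np.array(d['mtx'])@(np.array(d['R'])@np.array(X)+np.array(d['t'])); return p[:2]/p[2]
E
python3 - <<'E'
from h import *
s=r.read_state();print(s)
ims=[shot(n,n+'0') for n in('scene','side','wrist')]
for d in ims: print(np.round(-np.array(d['R']).T@d['t'],3), np.round(d['R'],2).tolist())
print(Ro.from_rotvec(s['orientation']).as_matrix().round(3))
E
```

```text
{'t': 0.0, 'joint_positions': array([-1.14819246,  0.68999614, -0.1945243 ,  1.5663584 ,  0.15727411,
        0.90251803, -0.21510484]), 'joint_vel': array([-0.00205874,  0.00080303, -0.00059835, -0.00149959, -0.00241269,
       -0.00072188, -0.00112478]), 'tau': array([-1.19850561e-04, -5.39609563e+01, -1.26635347e+00, -1.58545482e+01,
        9.16970777e-03,  9.35265241e-03, -1.43269567e-06]), 'position': array([0.23671129, 0.57772086, 0.2304729 ]), 'orientation': array([ 0.30349214,  1.54945192, -0.30644961]), 'ft_force': array([0.15180482, 0.57275603, 0.45969896]), 'torque': array([-0.03704102, -0.02798917, -0.00049443]), 'width': 0.997929916734819}
[ 0.122 -0.629  0.829] [[0.79, -0.61, -0.01], [-0.43, -0.56, -0.71], [0.43, 0.56, -0.71]]
[-0.071 -1.01   0.816] [[0.82, -0.57, -0.0], [-0.31, -0.44, -0.84], [0.48, 0.69, -0.54]]
[0.173 0.602 0.373] [[0.38, 0.93, -0.0], [0.89, -0.36, 0.27], [0.24, -0.1, -0.96]]
[[-0.001  0.379  0.925]
 [-0.002  0.925 -0.379]
 [-1.    -0.002  0.   ]]
```

View pics/scene0.png

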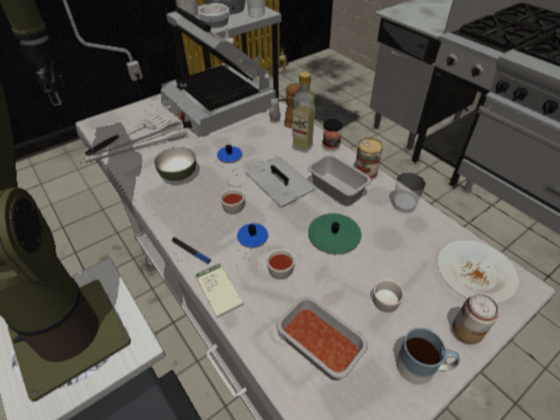

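View pics/side0.png

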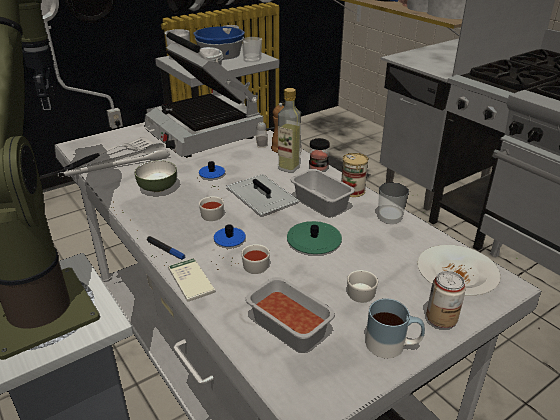

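View pics/wrist0.png

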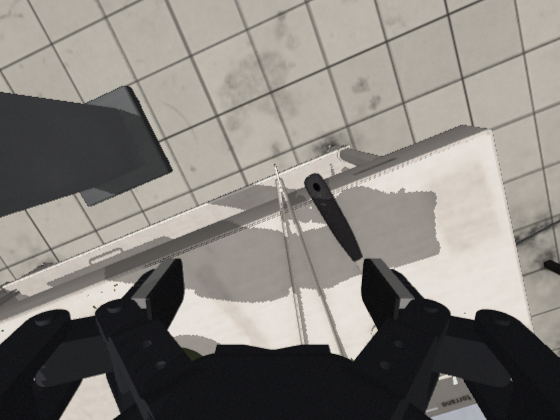

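The scene view shows the bowl at (176,163), sauce ramekins at (232,198) and (281,262), and the empty ramekin at (387,292). The sauce pan is at (322,337) and the empty pan at (340,178). The lids are blue at (229,153) and (252,234), green at (335,232) and steel at (280,178). The side view agrees, and the wrist view shows only the table edge and the tongs.

```bash
cat >> h.py <<'E'
def mask(d,c):
    h=cv2.cvtColor(d['frame'],cv2.COLOR_RGB2HSV);H,S,V=[h[...,i].astype(int) for i in range(3)]
    m={'blue':(H>105)&(H<130)&(S>170)&(V>60),'green':(H>65)&(H<95)&(S>90)&(V>30),'red':((H<9)|(H>172))&(S>130)&(V>60),'black':(V<45),'olive':(H>35)&(H<75)&(S>60)}[c]
    return m.astype(np.uint8)*255
def blobs(d,c,amin=60,roi=None):
    m=mask(d,c)
    if roi: k=np.zeros_like(m);k[roi[1]:roi[3],roi[0]:roi[2]]=255;m&=k
    m=cv2.morphologyEx(m,cv2.MORPH_CLOSE,np.ones((3,3)))
    return [cv2.convexHull(q) for q in cv2.findContours(m,0,2)[0] if cv2.contourArea(q)>amin]
def cen(q): 
    M=cv2.moments(q);return M['m10']/M['m00'],M['m01']/M['m00']
E
python3 - <<'E'
from h import *
Z={'blue':.012,'green':.012,'red':.03,'olive':.06}
for n in('scene0','side0'):
    d=load(n)
    for c in('blue','green','red','olive'):
        for q in blobs(d,c):
            u,v=cen(q)
            if v<130 or u<110: continue
            # unproject hull to plane, min enclosing there
            P=np.array([ray(d,a,b,Z[c])[:2] for a,b in q[:,0]],np.float32)
            (mc,rad)=cv2.minEnclosingCircle(P*1000)
            print(n,c,(round(u),round(v)),int(cv2.contourArea(q)),ray(d,u,v,Z[c])[:2].round(3),np.round(mc),round(rad), [np.round(x) for x in cv2.minAreaRect(P*1000)] if c=='red' else '')
    roi=(262,155,300,195) if n=='scene0' else (245,170,280,205)
    for q in blobs(d,'black',20,roi):
        P=np.array([ray(d,a,b,.036)[:2] for a,b in q[:,0]],np.float32)
        print(n,'handle',cen(q),ray(d,*cen(q),.036).round(3),[np.round(x) for x in cv2.minAreaRect(P*1000)])
a,b=load('scene0'),load('side0')
im=np.hstack([cv2.resize(a['frame'][140:380,130:430],None,fx=1.33,fy=1.33),cv2.resize(b['frame'][140:380,120:420],None,fx=1.33,fy=1.33)])
im=cv2.resize(a['frame'][150:380,140:430],None,fx=2.6,fy=2.6,interpolation=cv2.INTER_CUBIC)
cv2.imwrite('pics/z.png',im[...,::-1])
E
```

```text
scene0 blue (252, 235) 481 [ 0.478 -0.016] [478. -15.] 39 
scene0 blue (229, 154) 241 [0.616 0.322] [616. 322.] 38 
scene0 green (334, 233) 1501 [ 0.656 -0.147] [ 658. -144.] 69 
scene0 red (322, 340) 2218 [ 0.422 -0.361] [ 420. -358.] 79 [array([ 423., -358.]), array([ 73., 148.]), np.float64(11.0)]
scene0 red (280, 262) 229 [ 0.476 -0.145] [ 476. -145.] 26 [array([ 476., -144.]), array([48., 46.]), np.float64(13.0)]
scene0 red (232, 198) 119 [0.502 0.119] [502. 119.] 26 [array([503., 120.]), array([43., 42.]), np.float64(21.0)]
scene0 olive (334, 233) 1573 [ 0.625 -0.175] [ 627. -173.] 66 
scene0 olive (177, 172) 352 [0.421 0.288] [427. 307.] 54 
scene0 handle (279.1937172774869, 174.5724258289703) [0.668 0.114 0.036] [array([668., 115.]), array([95., 18.]), np.float64(88.0)]
side0 blue (229, 237) 442 [ 0.478 -0.02 ] [479. -19.] 42 
side0 blue (211, 171) 234 [0.616 0.317] [616. 318.] 42 
side0 green (314, 237) 1339 [ 0.657 -0.15 ] [ 659. -147.] 72 
side0 red (290, 312) 1323 [ 0.429 -0.353] [ 429. -351.] 73 [array([ 429., -350.]), array([ 64., 136.]), np.float64(11.0)]
side0 red (255, 255) 155 [ 0.478 -0.146] [ 477. -146.] 27 [array([ 477., -146.]), array([36., 53.]), np.float64(55.0)]
side0 red (211, 205) 82 [0.504 0.117] [504. 117.] 25 [array([504., 117.]), array([31., 50.]), np.float64(55.0)]
side0 olive (314, 237) 1360 [ 0.614 -0.201] [ 615. -198.] 69 
side0 olive (156, 180) 604 [0.417 0.284] [418. 294.] 70 
side0 handle (261.5, 187.94771241830065) [0.665 0.105 0.036] [array([665., 107.]), array([112.,  31.]), np.float64(89.0)]
```

View pics/z.png

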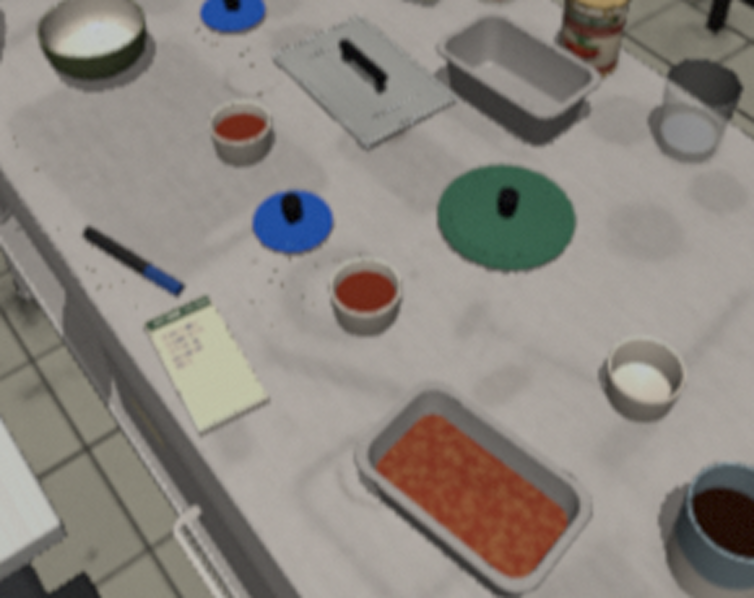

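The crop shows the far sauce ramekin's rim at (233,198), the near one at (281,261), the bowl rim at (176,163) and the pan rim centre at (322,338). The steel lid lies flat. I'll turn the tool so its jaws lie along world x.

Call:
{"name": "arm_command", "arguments": {"series": [[-1,0,0,0,10.7,0,0],[-1,0,0,0,10.7,0,0],[-1,0,0,0,10.7,0,0],[-1,0,0,0,10.7,0,0],[-1,0,0,0,10.7,0,0]]}}

```text
t: 0.78
position: [0.2362, 0.5763, 0.2287]
orientation: [1.026, 1.312, -1.036]
ft_force: [-1.0, 0.8, -0.2]
width: 0.998
```

Call:
{"name": "arm_command", "arguments": {"series": [[-1,0,0,0,7,0,0],[-1,0,0,0,7,0,0],[-1,0,0,0,0,0,0]]}}

```text
t: 1.15
position: [0.2354, 0.5757, 0.2276]
orientation: [1.211, 1.2, -1.224]
ft_force: [0.6, -0.3, -0.5]
width: 0.998
```

```bash
cat >> h.py <<'E'
def st():
    s=r.read_state();M=Ro.from_rotvec(s['orientation']).as_matrix()
    print('t',round(s['t'],2),'p',s['position'].round(4),'yaw',np.degrees(np.arctan2(M[1,1],M[0,1])).round(2),'xax',M[:,0].round(3),'w',round(s['width'],3),'f',s['ft_force'].round(1),'q',s['joint_positions'].round(2));return s,M
def to(x,y,z):
    s,M=st();g=M.T@(np.array([x,y,z])-s['position'])*100;print('shift cm',g.round(2));return g
E
python3 - <<'E'
from h import *
d=load('scene0')
def c(u,v,z): return ray(d,140+u/2.6,150+v/2.6,z)[:2].round(3)
print('ram near',c(366,288,.042),'far',c(241,126,.042),'bowl',c(93,33,.064),'empty ram',c(645,370,.042))
for n,z,L in(('lid',.011,[(273,60),(355,18),(457,100),(370,147)]),('pan',.065,[(357,467),(430,387),(592,505),(515,585)]),('epan',.065,[(437,48),(495,15),(600,78),(545,128)])):
    P=np.array([c(*p,z) for p in L]);print(n,P.tolist(),P.mean(0).round(3))
print('grill foot',c(60,-40,0),ray(d,200,127,0),ray(d,272,107,0))
to(.5,.15,.23)
E
```

```text
ram near [ 0.473 -0.15 ] far [0.498 0.107] bowl [0.435 0.324] empty ram [ 0.613 -0.371]
lid [[0.604, 0.209], [0.731, 0.214], [0.733, 0.019], [0.607, 0.02]] [0.669 0.116]
pan [[0.351, -0.3], [0.443, -0.279], [0.476, -0.435], [0.387, -0.444]] [ 0.414 -0.364]
epan [[0.732, 0.057], [0.825, 0.061], [0.841, -0.093], [0.738, -0.113]] [ 0.784 -0.022]
grill foot [0.497 0.575] [0.62407296 0.53599051 0.        ] [0.91072778 0.48439665 0.        ]
t 1.15 p [0.2354 0.5757 0.2276] yaw -0.7 xax [-0.003 -0.008 -1.   ] w 0.998 f [ 0.6 -0.3 -0.5] q [-1.34  0.7   0.15  1.58 -0.13  0.88 -1.15]
shift cm [-1.000e-02  2.698e+01  4.225e+01]
```

Call:
{"name": "arm_command", "arguments": {"series": [[-1,-1,3.4,5.3,0,0,0],[-1,-1,3.4,5.3,0,0,0],[-1,-1,3.4,5.3,0,0,0],[-1,-1,3.4,5.3,0,0,0],[-1,-1,3.4,5.3,0,0,0]]}}

```text
t: 1.78
position: [0.4, 0.317, 0.2764]
orientation: [1.192, 1.215, -1.205]
ft_force: [1.2, -0.1, 1.2]
width: 1.001
```

Call:
{"name": "arm_command", "arguments": {"series": [[-1,-1,3.4,5.3,0,0,0],[-1,-1,3.4,5.3,0,0,0],[-1,-1,3.4,5.3,0,0,0],[-1,0,0,0,0,0,0],[-1,0,0,0,0,0,0]]}}

```text
t: 2.4
position: [0.5051, 0.1567, 0.3072]
orientation: [1.192, 1.213, -1.201]
ft_force: [0.4, 1.1, -0.9]
width: 0.998
```

Run:
```python
from h import *
st();d=shot('wrist','w1');print(proj(d,[.498,.11,.042]),proj(d,[.43,.31,.064]),proj(d,[.616,.32,.01]),proj(d,[.667,.112,.04]),proj(d,r.read_state()['position']))
```

```text
t 2.4 p [0.5051 0.1567 0.3072] yaw 0.92 xax [-0.001 -0.007 -1.   ] w 0.998 f [ 0.4  1.1 -0.9] q [-0.48  0.47  0.13  1.76 -0.07  0.92 -0.3 ]
[268.20790983 211.25988753] [211.71354021  49.84943889] [359.2735198   54.25345939] [386.92926903 211.47823921] [275.82735728 263.14083053]
```

View pics/w1.png

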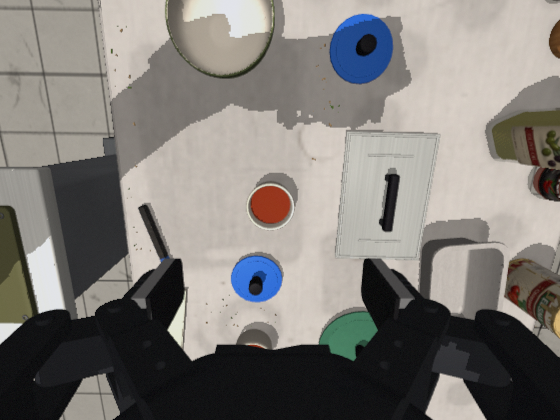

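The wrist view shows the ramekin rim at (270,206), the bowl rim near (220,26), and the blue lids at (361,48) and (257,279). The steel lid's corners are (347,131), (439,133), (417,259) and (336,256), with its handle at (390,202).

Run:
```python
from h import *
d=load('w1')
for q in blobs(d,'blue',500)+blobs(d,'red',500):
    z=.013 if mask(d,'blue')[int(cen(q)[1]),int(cen(q)[0])] or 1 else 0
    for z in(.013,.03):
        P=np.array([ray(d,a,b,z)[:2] for a,b in q[:,0]],np.float32)*1000
        print(np.round(cen(q)),z,ray(d,*cen(q),z)[:2].round(4),[np.round(x,1) for x in cv2.minEnclosingCircle(P)])
# white rim circle of ramekin
def circ(pts,z):
    P=np.array([ray(d,a,b,z)[:2] for a,b in pts]);A=np.c_[2*P,np.ones(len(P))];s=np.linalg.lstsq(A,(P**2).sum(1),rcond=None)[0]
    return s[:2].round(4),np.sqrt(s[2]+s[:2]@s[:2]).round(4)
print('ram rim',circ([(247,206),(294,206),(270,183),(270,230)],.042))
print('bowl rim',circ([(166,18),(274,18),(220,78),(180,56),(262,56),(167,32),(273,33)],.064))
P=np.array([ray(d,a,b,.011)[:2] for a,b in [(347,131),(439,133),(417,259),(336,256)]]);print(P.round(3).tolist(),P.mean(0))
for q in blobs(d,'black',150,(370,150,410,250)):
    H=np.array([ray(d,a,b,.040)[:2] for a,b in q[:,0]],np.float32)*1000;print('handle',[np.round(x,1) for x in cv2.minAreaRect(H)])
to(.667,.113,.06)
```

```text
[256. 278.] 0.013 [ 0.4796 -0.011 ] [array([479.2, -12.1]), np.float64(40.9)]
[256. 278.] 0.03 [ 0.4805 -0.0019] [array([480.1,  -2.9]), np.float64(39.3)]
[361.  48.] 0.013 [0.6165 0.3265] [array([616.4, 325.5]), np.float64(40.9)]
[361.  48.] 0.03 [0.612  0.3225] [array([612. , 321.5]), np.float64(39.3)]
[270. 204.] 0.013 [0.5001 0.113 ] [array([500.1, 112.5]), np.float64(29.8)]
[270. 204.] 0.03 [0.5002 0.1173] [array([500.2, 116.9]), np.float64(28.6)]
ram rim (array([0.5011, 0.1162]), np.float64(0.0337))
bowl rim (array([0.4403, 0.3417]), np.float64(0.0616))
[[0.608, 0.221], [0.738, 0.221], [0.736, 0.026], [0.607, 0.029]] [0.67223908 0.12439835]
handle [array([667.3, 124.9]), array([81.6, 18.8]), np.float64(89.2)]
t 2.45 p [0.5053 0.1562 0.3073] yaw 0.89 xax [-0.    -0.008 -1.   ] w 1.002 f [ 0.  -0.1 -0.2] q [-0.48  0.47  0.14  1.76 -0.07  0.92 -0.3 ]
shift cm [24.75 16.12  4.38]
```

Call:
{"name": "arm_command", "arguments": {"series": [[-1,0,-0.5,6.1,0,0,0],[-1,0,-0.5,6.1,0,0,0],[-1,0,-0.5,6.1,0,0,0],[-1,0,-0.5,6.1,0,0,0],[-1,0,-0.5,6.1,0,0,0]]}}

```text
t: 3.08
position: [0.4892, -0.1417, 0.3074]
orientation: [1.17, 1.232, -1.173]
ft_force: [1.2, 0.6, -0.7]
width: 0.999
```

Call:
{"name": "arm_command", "arguments": {"series": [[-1,0,-0.6,6.1,0,0,0],[-1,0,-0.6,6.1,0,0,0],[-1,0,-0.6,6.1,0,0,0],[-1,0,0,0,0,0,0],[-1,0,0,0,0,0,0]]}}

```text
t: 3.7
position: [0.4822, -0.3276, 0.306]
orientation: [1.162, 1.239, -1.165]
ft_force: [0.6, -0.1, 0.2]
width: 1.001
```

Run:
```python
from h import *
st();d=shot('wrist','w2')
```

```text
t 3.7 p [ 0.4822 -0.3276  0.306 ] yaw 3.57 xax [-0.002 -0.    -1.   ] w 1.001 f [ 0.6 -0.1  0.2] q [ 0.44  0.55  0.14  1.61 -0.09  0.99  0.66]
```

View pics/w2.png

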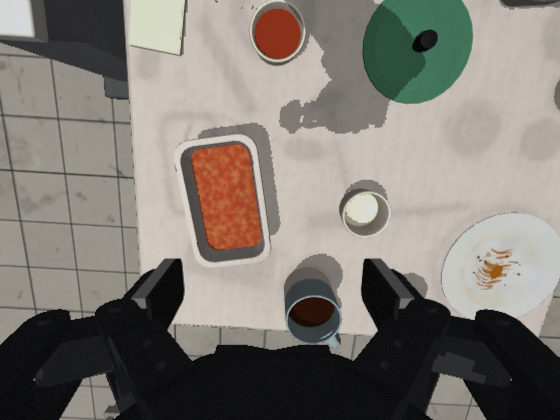

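The wrist view shows the pan rim (left edge x≈175–190, right 257–270, top y≈137, bottom ≈265). The near ramekin's rim is centred near (278,31), the green lid at (418,43) and the empty ramekin at (365,209).

Run:
```python
from h import *
d=load('w2')
def circ(pts,z):
    P=np.array([ray(d,a,b,z)[:2] for a,b in pts]);A=np.c_[2*P,np.ones(len(P))];s=np.linalg.lstsq(A,(P**2).sum(1),rcond=None)[0]
    return s[:2].round(4),np.sqrt(s[2]+s[:2]@s[:2]).round(4)
print('ram rim',circ([(251,30),(305,30),(278,62),(278,1),(259,52),(297,52)],.042))
for c,z in(('green',.013),('red',.03)):
    for q in blobs(d,c,700):
        P=np.array([ray(d,a,b,z)[:2] for a,b in q[:,0]],np.float32)*1000
        print(c,np.round(cen(q)),ray(d,*cen(q),z)[:2].round(4),[np.round(x,1) for x in cv2.minEnclosingCircle(P)],[np.round(x,1) for x in cv2.minAreaRect(P)])
# pan rim edges
E=[[(190,139),(245,135)],[(258,150),(270,250)],[(200,268),(260,261)],[(176,155),(189,255)]]
W=[[ray(d,*p,.065)[:2] for p in e] for e in E]
def inter(a,b):
    A=np.c_[a[1]-a[0],-(b[1]-b[0])];k=np.linalg.solve(A,b[0]-a[0]);return a[0]+k[0]*(a[1]-a[0])
C=np.array([inter(W[i],W[(i+1)%4]) for i in range(4)]);print(C.round(3).tolist(),C.mean(0).round(4),[np.linalg.norm(C[i]-C[i-1]).round(3) for i in range(4)])
for w in W: print(np.degrees(np.arctan2(*(w[1]-w[0])[::-1])).round(1))
# white rim mask
h=cv2.cvtColor(d['frame'],cv2.COLOR_RGB2HSV);g=cv2.cvtColor(d['frame'],cv2.COLOR_RGB2GRAY)
to(.668,.12,.30)
```

```text
ram rim (array([ 0.4755, -0.1468]), np.float64(0.0326))
green [417.  47.] [ 0.6581 -0.1453] [array([ 658.1, -143.1]), np.float64(70.8)] [array([ 658.5, -152.1]), array([141.1, 121.5]), np.float64(3.6)]
red [226. 196.] [ 0.4158 -0.3574] [array([ 417.3, -361.6]), np.float64(80.2)] [array([ 416.7, -361.9]), array([ 82., 151.]), np.float64(11.2)]
red [277.  33.] [ 0.4745 -0.1452] [array([ 474.5, -146.2]), np.float64(28.7)] [array([ 474.9, -145.7]), array([56.4, 54.5]), np.float64(3.6)]
[[0.456, -0.268], [0.485, -0.436], [0.373, -0.457], [0.354, -0.282]] [ 0.4171 -0.3606] [np.float64(0.103), np.float64(0.17), np.float64(0.114), np.float64(0.177)]
7.6
-80.1
10.9
-83.7
t 3.75 p [ 0.4819 -0.3281  0.3062] yaw 3.56 xax [-0.002 -0.001 -1.   ] w 1.0 f [ 0.2 -0.3 -0.5] q [ 0.43  0.55  0.14  1.61 -0.09  0.99  0.66]
shift cm [  0.53  21.35 -43.57]
```

Call:
{"name": "arm_command", "arguments": {"series": [[-1,0,2.7,-5.5,2.8,0,0],[-1,0,2.7,-5.5,0,0,0],[-1,0,2.7,-5.5,0,0,0],[-1,0,2.7,-5.5,0,0,0],[-1,0,2.7,-5.5,0,0,0]]}}

```text
t: 4.38
position: [0.6086, -0.0454, 0.3057]
orientation: [1.194, 1.217, -1.2]
ft_force: [0.4, 0.0, 0.6]
width: 0.999
```

Call:
{"name": "arm_command", "arguments": {"series": [[-1,2,2.7,-5.5,0,0,0],[-1,5,2.6,-5.5,0,0,0],[-1,5,2.5,-5.4,0,0,0],[-1,3,0,0,0,0,0],[-1,0,0,0,0,0,0]]}}

```text
t: 5.0
position: [0.6676, 0.1141, 0.1774]
orientation: [1.179, 1.238, -1.172]
ft_force: [0.3, -0.5, -0.0]
width: 0.999
```

Run:
```python
from h import *
to(.668,.12,.016);d=shot('wrist','w3')
for q in blobs(d,'black',150,(200,100,360,260)):
    H=np.array([ray(d,a,b,.040)[:2] for a,b in q[:,0]],np.float32)*1000;print('handle',cen(q),[np.round(x,1) for x in cv2.minAreaRect(H)])
```

```text
t 5.0 p [0.6676 0.1141 0.1774] yaw 2.68 xax [-0.002  0.007 -1.   ] w 0.999 f [ 0.3 -0.5 -0. ] q [-0.3   0.82  0.13  1.45 -0.14  0.87 -0.08]
shift cm [16.14  0.09 -0.47]
handle (279.9522872602066, 190.3075914084276) [array([672.6, 124. ]), array([81.9, 12.1]), np.float64(89.5)]
```

View pics/w3.png

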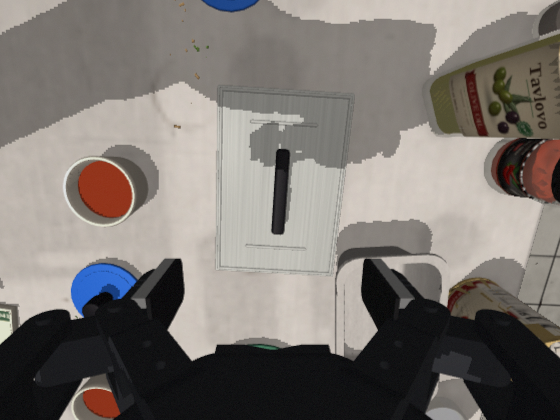

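The handle is at (280,190) between the fingers, clear of the empty pan. I'll descend and grip.

Call:
{"name": "arm_command", "arguments": {"series": [[-1,4,0.3,-0.8,2.2,0,0],[-1,4,0,0,0,0,0],[-1,4,0,0,0,0,0],[-1,3.2,0,0,0,0,0],[-1,0,0,0,0,0,0]]}}

```text
t: 5.68
position: [0.6804, 0.1276, 0.0364]
orientation: [1.223, 1.208, -1.18]
ft_force: [-0.2, 0.4, 0.1]
width: 1.003
```

```bash
python3 -c "
from h import *
to(.671,.122,.016)"
```

```text
t 5.67 p [0.6804 0.1276 0.0364] yaw 0.51 xax [ 0.022  0.014 -1.   ] w 1.003 f [-0.2  0.4  0.1] q [-0.3   1.02  0.11  1.5  -0.17  0.62 -0.1 ]
shift cm [ 2.01 -0.99  0.58]
```

Call:
{"name": "arm_command", "arguments": {"series": [[-1,1,-0.9,0.6,0,-0.8,-1.3],[-1,1,0,0,0,0,0],[-1,0,0,0,0,0,0]]}}

```text
t: 6.05
position: [0.6748, 0.1215, 0.0208]
orientation: [1.206, 1.209, -1.198]
ft_force: [0.0, -0.3, 0.3]
width: 1.003
```

```bash
cat >> h.py <<'E'
def go(x,y,z,yaw):
    s,M=st();a=np.radians(yaw);c,n=np.cos(a),np.sin(a)
    D=np.array([[0,0,-1],[c,n,0],[n,-c,0]]).T
    print('shift cm',(M.T@(np.array([x,y,z])-s['position'])*100).round(2),'turn deg',np.degrees(Ro.from_matrix(M.T@D).as_rotvec()).round(1))
E
python3 -c "
from h import *
go(.671,.122,.016,.3)"
```

```text
t 6.05 p [0.6748 0.1215 0.0208] yaw 0.5 xax [ 0.006  0.    -1.   ] w 1.003 f [ 0.  -0.3  0.3] q [-0.3   1.04  0.11  1.5  -0.17  0.61 -0.1 ]
shift cm [ 0.47 -0.38 -0.05] turn deg [ 0.2 -0.  -0.3]
```

Closing gradually, then a small lift as a test.

Call:
{"name": "arm_command", "arguments": {"series": [[-1,0.5,-0.4,0,0,0,-0.3],[1,0,0,0,0,0,0],[1,0,0,0,0,0,0],[1,0,0,0,0,0,0],[1,0,0,0,0,0,0]]}}

```text
t: 6.68
position: [0.6723, 0.1218, 0.017]
orientation: [1.206, 1.211, -1.199]
ft_force: [-1.2, 0.3, -0.4]
width: 0.144
```

Call:
{"name": "arm_command", "arguments": {"series": [[1,0,0,0,0,0,0],[1,0,0,0,0,0,0],[1,0,0,0,0,0,0],[1,-1,0,0,0,0,0],[1,0,0,0,0,0,0]]}}

```text
t: 7.3
position: [0.6715, 0.1216, 0.0271]
orientation: [1.204, 1.212, -1.201]
ft_force: [-0.1, 0.1, -2.1]
width: 0.137
```

```bash
python3 -c "
from h import *
go(.671,.122,.18,.3)"
```

```text
t 7.3 p [0.6715 0.1216 0.0271] yaw 0.49 xax [ 0.003  0.001 -1.   ] w 0.137 f [-0.1  0.1 -2.1] q [-0.3   1.03  0.11  1.51 -0.17  0.62 -0.1 ]
shift cm [-1.529e+01 -1.000e-02 -5.000e-02] turn deg [ 0.2 -0.  -0.1]
```

Call:
{"name": "arm_command", "arguments": {"series": [[1,-3,0,0,0,0,0],[1,-4,0,0,0,0,0],[1,-4,-1,2,0,0,0],[1,-3,-2.2,4.2,0,0,0],[1,-1,-2.3,4.4,0,0,0]]}}

```text
t: 7.92
position: [0.6154, 0.0185, 0.1788]
orientation: [1.198, 1.221, -1.195]
ft_force: [0.3, -1.6, -2.4]
width: 0.135
```

Call:
{"name": "arm_command", "arguments": {"series": [[1,0,-2.3,4.4,0,0,0],[1,0,-2.3,4.4,0,0,0],[1,0,-2.3,4.4,0,0,0],[1,0,-2.3,4.4,0,0,0],[1,0,-2.3,4.4,0,0,0]]}}

```text
t: 8.55
position: [0.5005, -0.2103, 0.1802]
orientation: [1.198, 1.218, -1.192]
ft_force: [0.3, -1.1, -1.9]
width: 0.138
```

Call:
{"name": "arm_command", "arguments": {"series": [[1,0,-2.3,4.4,0,0,0],[1,0,-2.3,4.4,0,0,0],[1,0,-1,2,-5,0,0],[1,0,0,0,-5,0,0],[1,0,0,0,0,0,0]]}}

```text
t: 9.18
position: [0.4392, -0.3288, 0.1803]
orientation: [1.069, 1.291, -1.071]
ft_force: [0.1, 1.1, -2.5]
width: 0.134
```

```bash
python3 -c "
from h import *
go(.417,-.362,.095,11.3)"
```

```text
t 9.18 p [ 0.4392 -0.3288  0.1803] yaw 10.7 xax [-0.    -0.001 -1.   ] w 0.134 f [ 0.1  1.1 -2.5] q [ 0.56  0.66 -0.01  1.86  0.01  0.63  0.73]
shift cm [ 8.53 -2.8   2.84] turn deg [-0.6  0.1  0. ]
```

Call:
{"name": "arm_command", "arguments": {"series": [[1,2,-1.4,1.4,-0.6,0,0],[1,2.5,-1.4,1.4,0,0,0],[1,2.5,0,0,0,0,0],[1,1.5,0,0,0,0,0],[1,0,0,0,0,0,0]]}}

```text
t: 9.8
position: [0.4191, -0.361, 0.0939]
orientation: [1.064, 1.292, -1.064]
ft_force: [0.3, -0.3, -1.9]
width: 0.137
```

Run:
```python
from h import *
go(.417,-.362,.074,11.3)
a=shot('scene','s1')['frame'][250:400,230:430]; b=shot('side','d1')['frame'][220:370,200:400]
cv2.imwrite('pics/c1.png',cv2.resize(np.hstack([a,b])[...,::-1],None,fx=2,fy=2,interpolation=cv2.INTER_CUBIC))
```

```text
t 9.8 p [ 0.4191 -0.361   0.0939] yaw 11.16 xax [ 0.002 -0.002 -1.   ] w 0.137 f [ 0.3 -0.3 -1.9] q [ 0.64  0.8  -0.02  1.9   0.03  0.44  0.79]
shift cm [ 1.99 -0.23  0.05] turn deg [-0.1  0.2 -0.1]
```

View pics/c1.png

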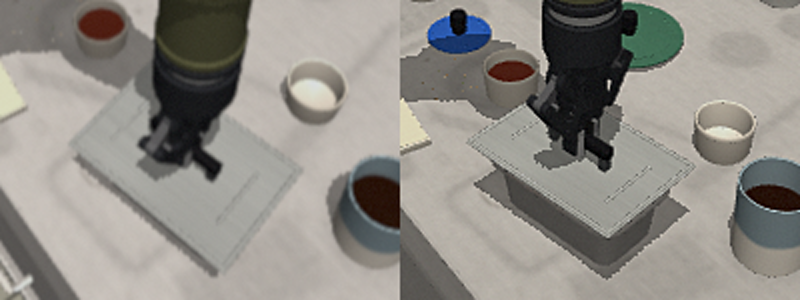

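The lid hangs level over the pan. Its corners in the scene view are left (266,325) and right (380,335), and in the side view left (234,291) and right (347,303). I'll check the centring from these.

Run:
```python
from h import *
for n,L in(('s1',[(266,325),(380,335),(339,385)]),('d1',[(234,291),(347.5,303.5),(305,337.5)])):
    d=load(n);P=[ray(d,*p,.0865)[:2] for p in L];print(n,((P[0]+P[1])/2).round(4),np.linalg.norm(P[0]-P[1]).round(3),np.degrees(np.arctan2(*(P[2]-P[0])[::-1])).round(1))
```

```text
s1 [ 0.4158 -0.3647] 0.227 -78.6
d1 [ 0.4195 -0.3643] 0.232 -77.9
```

Lid and pan agree to about 2 mm. Lowering.

Call:
{"name": "arm_command", "arguments": {"series": [[1,0.8,-0.1,0,0,0,0],[1,0.7,0,0,0,0,0],[1,0.3,0,0,0,0,0],[1,0.2,0,0,0,0,0],[1,0,0,0,0,0,0]]}}

```text
t: 10.52
position: [0.4205, -0.3623, 0.0756]
orientation: [1.063, 1.286, -1.062]
ft_force: [0.1, -0.2, -2.1]
width: 0.141
```

```bash
python3 -c "
from h import *
go(.417,-.362,.074,11.3)"
```

```text
t 10.53 p [ 0.4205 -0.3623  0.0756] yaw 11.2 xax [ 0.007 -0.006 -1.   ] w 0.141 f [ 0.1 -0.2 -2.1] q [ 0.64  0.83 -0.02  1.91  0.04  0.39  0.79]
shift cm [ 0.15 -0.34 -0.1 ] turn deg [-0.1  0.4 -0.3]
```

Call:
{"name": "arm_command", "arguments": {"series": [[1,0.1,-0.3,-0.1,0,0.4,-0.3],[1,0.1,0,0,0,0,0],[1,0.1,0,0,0,0,0],[1,0,0,0,0,0,0]]}}

```text
t: 11.02
position: [0.4169, -0.3621, 0.0741]
orientation: [1.065, 1.295, -1.064]
ft_force: [0.4, -0.5, -2.6]
width: 0.139
```

```bash
python3 -c "
from h import *
go(.417,-.362,.074,11.3)"
```

```text
t 11.03 p [ 0.4169 -0.3621  0.0741] yaw 11.17 xax [ 0.001 -0.    -1.   ] w 0.139 f [ 0.4 -0.5 -2.6] q [ 0.64  0.83 -0.02  1.91  0.04  0.4   0.79]
shift cm [ 0.01  0.01 -0.01] turn deg [-0.1  0.  -0. ]
```

Call:
{"name": "arm_command", "arguments": {"series": [[1,0.15,0,0,0,0,0],[1,0.1,0,0,0,0,0],[1,0,0,0,0,0,0]]}}

```text
t: 11.4
position: [0.417, -0.3622, 0.074]
orientation: [1.064, 1.293, -1.064]
ft_force: [-0.1, 0.2, -1.0]
width: 0.136
```

```bash
python3 -c "
from h import *
go(.417,-.362,.073,11.3)"
```

```text
t 11.4 p [ 0.417  -0.3622  0.074 ] yaw 11.16 xax [ 0.001 -0.001 -1.   ] w 0.136 f [-0.1  0.2 -1. ] q [ 0.64  0.83 -0.02  1.91  0.04  0.4   0.79]
shift cm [ 0.1   0.   -0.02] turn deg [-0.1  0.1 -0.1]
```

Call:
{"name": "arm_command", "arguments": {"series": [[-1,0,0,0,0,0,0],[-1,0,0,0,0,0,0],[-1,0,0,0,0,0,0],[-1,0,0,0,0,0,0],[-1,-2,0,0,0,0,0]]}}

```text
t: 12.02
position: [0.4171, -0.362, 0.0928]
orientation: [1.065, 1.295, -1.064]
ft_force: [0.3, -0.4, 0.7]
width: 1.001
```

Call:
{"name": "arm_command", "arguments": {"series": [[-1,-4,0,0,0,0,0],[-1,-4,0,0,0,0,0],[-1,-2,4.6,-2.8,0,0,0],[-1,0,4.6,-2.8,0,0,0],[-1,0,4.6,-2.8,0,0,0]]}}

```text
t: 12.65
position: [0.536, -0.2573, 0.1975]
orientation: [1.071, 1.286, -1.076]
ft_force: [0.1, -0.5, -0.5]
width: 0.998
```

Call:
{"name": "arm_command", "arguments": {"series": [[-1,0,4.6,-2.8,0,0,0],[-1,0,4.6,-2.8,0,0,0],[-1,0,4.6,-2.8,0,0,0],[-1,0,0,0,0,0,0],[-1,0,0,0,0,0,0]]}}

```text
t: 13.28
position: [0.6625, -0.1403, 0.1963]
orientation: [1.068, 1.289, -1.068]
ft_force: [0.2, -0.3, 0.5]
width: 0.999
```

Run:
```python
from h import *
go(.658,-.145,.016,5);d=shot('wrist','w4')
for q in blobs(d,'green',1500):
    P=np.array([ray(d,a,b,.013)[:2] for a,b in q[:,0]],np.float32)*1000;print(np.round(cen(q)),[np.round(x,1) for x in cv2.minEnclosingCircle(P)])
for q in blobs(d,'black',150,(200,100,380,300)):
    P=np.array([ray(d,a,b,.043)[:2] for a,b in q[:,0]],np.float32)*1000;print('knob',np.round(cen(q)),[np.round(x,1) for x in cv2.minEnclosingCircle(P)])
a=shot('scene','s2')['frame'][250:400,230:430]; b=cv2.resize(d['frame'],(280,210))
im=np.zeros((300,680,3),np.uint8);im[:,:400]=cv2.resize(a,None,fx=2,fy=2);im[:210,400:]=b
cv2.imwrite('pics/c2.png',im[...,::-1])
```

```text
t 13.28 p [ 0.6625 -0.1403  0.1963] yaw 10.85 xax [ 0.003 -0.002 -1.   ] w 0.999 f [ 0.2 -0.3  0.5] q [ 0.12  0.8   0.04  1.44 -0.03  0.91  0.36]
shift cm [18.03 -0.57  0.33] turn deg [ 5.9  0.1 -0.1]
[270. 189.] [array([ 659.1, -142. ]), np.float64(70.7)]
knob [370. 281.] [array([ 786.1, -210.3]), np.float64(26.3)]
knob [270. 197.] [array([ 658.9, -140.2]), np.float64(11.3)]
```

View pics/c2.png

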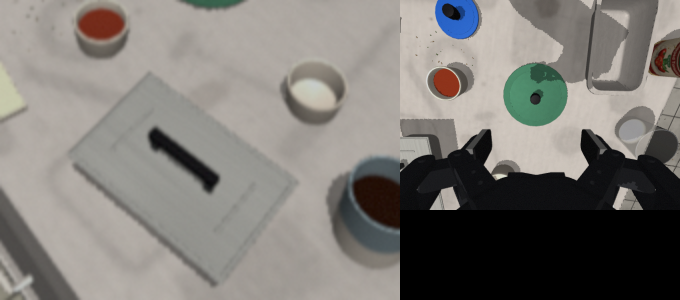

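The steel lid is seated square on the pan. The green knob is at (0.659, -0.141), so I'll descend onto it.

Call:
{"name": "arm_command", "arguments": {"series": [[-1,4,-0.4,0.1,0,0,0],[-1,4,0,0,0,0,0],[-1,4,0,0,0,0,0],[-1,2,0,0,0,0,0],[-1,0,0,0,0,0,0]]}}

```text
t: 14.0
position: [0.6573, -0.1506, 0.0559]
orientation: [1.075, 1.28, -1.076]
ft_force: [-0.2, 0.3, 0.5]
width: 1.003
```

```bash
python3 -c "
from h import *
go(.659,-.142,.017,10.8)"
```

```text
t 14.0 p [ 0.6573 -0.1506  0.0559] yaw 10.24 xax [ 0.006 -0.005 -1.   ] w 1.003 f [-0.2  0.3  0.5] q [ 0.14  0.97  0.03  1.53 -0.03  0.63  0.36]
shift cm [ 3.89  0.3  -0.84] turn deg [-0.6  0.4 -0.3]
```

Call:
{"name": "arm_command", "arguments": {"series": [[-1,1.9,0.3,-0.8,0,0.4,-0.3],[-1,1.9,0,0,0,0,0],[-1,0,0,0,0,0,0]]}}

```text
t: 14.38
position: [0.6612, -0.1423, 0.0184]
orientation: [1.079, 1.285, -1.074]
ft_force: [0.1, 0.5, -0.9]
width: 0.996
```

```bash
python3 -c "
from h import *
go(.659,-.142,.017,10.8)"
```

```text
t 14.38 p [ 0.6612 -0.1423  0.0184] yaw 10.21 xax [ 0.004  0.    -1.   ] w 0.996 f [ 0.1  0.5 -0.9] q [ 0.13  1.03  0.02  1.53 -0.04  0.58  0.35]
shift cm [ 0.14 -0.21 -0.07] turn deg [-0.6  0.  -0.2]
```

Call:
{"name": "arm_command", "arguments": {"series": [[-1,0.1,-0.2,0,0,0,-0.2],[1,0,0,0,0,0,0],[1,0,0,0,0,0,0],[1,0,0,0,0,0,0],[1,0,0,0,0,0,0]]}}

```text
t: 15.0
position: [0.6608, -0.1431, 0.0195]
orientation: [1.077, 1.284, -1.075]
ft_force: [-0.3, 0.6, -1.4]
width: 0.235
```

Call:
{"name": "arm_command", "arguments": {"series": [[1,0,0,0,0,0,0],[1,0,0,0,0,0,0],[1,-1,0,0,0,0,0],[1,-3,0,0,0,0,0],[1,0,0,0,0,0,0]]}}

```text
t: 15.62
position: [0.6601, -0.143, 0.0606]
orientation: [1.077, 1.285, -1.076]
ft_force: [0.3, -0.4, -1.8]
width: 0.233
```

```bash
python3 -c "
from h import *
go(.44,.337,.18,0)"
```

```text
t 15.62 p [ 0.6601 -0.143   0.0606] yaw 10.21 xax [ 0.003 -0.001 -1.   ] w 0.233 f [ 0.3 -0.4 -1.8] q [ 0.13  0.97  0.03  1.52 -0.04  0.65  0.35]
shift cm [-12.07 -13.12 -51.12] turn deg [10.2  0.1 -0.2]
```

Call:
{"name": "arm_command", "arguments": {"series": [[1,-4,0,0,0,0,0],[1,-4,0,0,0,0,0],[1,-4,-1.9,-4.5,0,0,0],[1,0,-1.9,-4.6,0,0,0],[1,0,-2,-4.6,0,0,0]]}}

```text
t: 16.25
position: [0.5769, -0.0204, 0.1798]
orientation: [1.081, 1.283, -1.084]
ft_force: [0.7, 1.4, -2.3]
width: 0.237
```

Call:
{"name": "arm_command", "arguments": {"series": [[1,0,-2,-4.6,0,0,0],[1,0,-2,-4.6,0,0,0],[1,0,-2,-4.6,0,0,0],[1,0,-2,-4.6,0,0,0],[1,0,-2,-4.6,0,0,0]]}}

```text
t: 16.88
position: [0.4329, 0.1957, 0.1776]
orientation: [1.08, 1.285, -1.086]
ft_force: [0.4, 1.3, -1.6]
width: 0.231
```

Call:
{"name": "arm_command", "arguments": {"series": [[1,0,0,0,5,0,0],[1,0,0,0,5,0,0],[1,0,0,0,0,0,0]]}}

```text
t: 17.25
position: [0.4282, 0.2008, 0.1762]
orientation: [1.203, 1.214, -1.213]
ft_force: [-1.0, -0.0, -2.0]
width: 0.237
```

Run:
```python
from h import *
go(.44,.337,.18,0);shot('wrist','w5');print(proj(load('w5'),[.44,.337,.064]))
```

```text
t 17.25 p [0.4282 0.2008 0.1762] yaw 0.15 xax [-0.007 -0.002 -1.   ] w 0.237 f [-1. -0. -2.] q [-0.63  0.6   0.15  2.08 -0.19  0.49 -0.34]
shift cm [ -0.41   1.21 -13.62] turn deg [0.2 0.1 0.4]
[291.60886776  34.13576037]
```

View pics/w5.png

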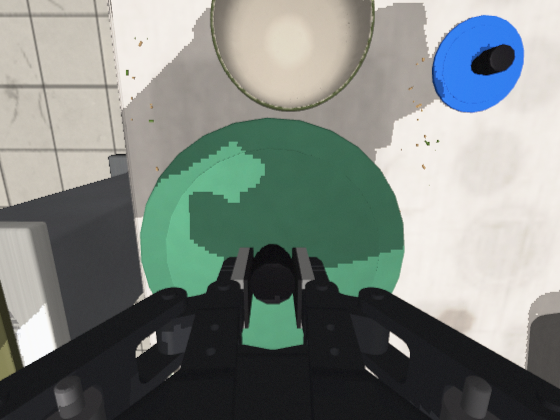

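The lid is held level. The bowl rim shows at left (210,20), right (374,20) and bottom (291,110). The lid plate's edge runs (142,242), (404,238), (273,118).

Run:
```python
from h import *
d=load('w5')
def circ(pts,z):
    P=np.array([ray(d,a,b,z)[:2] for a,b in pts]);A=np.c_[2*P,np.ones(len(P))];s=np.linalg.lstsq(A,(P**2).sum(1),rcond=None)[0]
    return s[:2].round(4),np.sqrt(s[2]+s[:2]@s[:2]).round(4)
print('bowl',circ([(210,20),(374,20),(291,110),(221,60),(364,60)],.064))
h=cv2.cvtColor(d['frame'],cv2.COLOR_RGB2HSV)
q=max(blobs(d,'green',1500),key=cv2.contourArea)
pts=[p for p in q[:,0].tolist() if p[1]<235];print(len(pts),'lid',circ(pts,.170))
# bowl rim in scene: compare projections
s=load('scene0')
for c in([.440,.337],[.440,.342]):
    a=np.linspace(0,2*np.pi,60);U=np.array([proj(s,[c[0]+.0625*np.cos(t),c[1]+.0625*np.sin(t),.064]) for t in a]);print(c,U.min(0).round(1),U.max(0).round(1))
```

```text
bowl (array([0.4404, 0.3441]), np.float64(0.0613))
33 lid (array([0.426 , 0.2022]), np.float64(0.0701))
[0.44, 0.337] [154.4 147.4] [196.2 173.2]
[0.44, 0.342] [153.7 146.7] [195.4 172.3]
```

Call:
{"name": "arm_command", "arguments": {"series": [[1,0,0.5,-4.5,0,0,0.4],[1,0,0.5,-4.5,0,0,0],[1,1,0.4,-4.5,0,0,0],[1,3,0,0,0,0,0],[1,0,0,0,0,0,0]]}}

```text
t: 17.92
position: [0.4439, 0.3368, 0.1341]
orientation: [1.204, 1.209, -1.207]
ft_force: [0.0, -0.3, -1.0]
width: 0.233
```

Run:
```python
from h import *
go(.442,.338,.095,0)
```

```text
t 17.93 p [0.4439 0.3368 0.1341] yaw 0.23 xax [ 0.001 -0.003 -1.   ] w 0.233 f [ 0.  -0.3 -1. ] q [-0.84  0.75  0.18  1.87 -0.23  0.54 -0.51]
shift cm [ 3.91 -0.2  -0.13] turn deg [ 0.2  0.2 -0. ]
```

Call:
{"name": "arm_command", "arguments": {"series": [[1,2,-0.2,-0.1,0,0.2,0],[1,2,0,0,0,0,0],[1,0,0,0,0,0,0]]}}

```text
t: 18.3
position: [0.4444, 0.3365, 0.096]
orientation: [1.211, 1.21, -1.204]
ft_force: [0.9, 0.1, -1.0]
width: 0.229
```

Run:
```python
from h import *
go(.442,.338,.095,0)
s=r.read_state()['position'];z=s[2]-.0193+.013
for n,f in(('scene','s3'),('side','d3')):
    d=shot(n,f)
    for q in blobs(d,'green',200):
        if cen(q)[0]<250:
            P=np.array([ray(d,a,b,z)[:2] for a,b in q[:,0]],np.float32)*1000;print(n,np.round(cen(q)),[np.round(x,1) for x in cv2.minEnclosingCircle(P)])
a=load('s3')['frame'][110:210,120:250]; b=load('d3')['frame'][120:220,100:230]
cv2.imwrite('pics/c3.png',cv2.resize(np.hstack([a,b])[...,::-1],None,fx=3,fy=3,interpolation=cv2.INTER_CUBIC))
```

```text
t 18.3 p [0.4444 0.3365 0.096 ] yaw 0.15 xax [ 0.004  0.002 -1.   ] w 0.229 f [ 0.9  0.1 -1. ] q [-0.82  0.81  0.15  1.9  -0.24  0.45 -0.49]
shift cm [ 0.1  -0.24 -0.15] turn deg [ 0.2 -0.1 -0.2]
scene [175. 154.] [array([443.9, 331.8]), np.float64(70.7)]
side [156. 164.] [array([442.4, 328.9]), np.float64(72.2)]
```

View pics/c3.png

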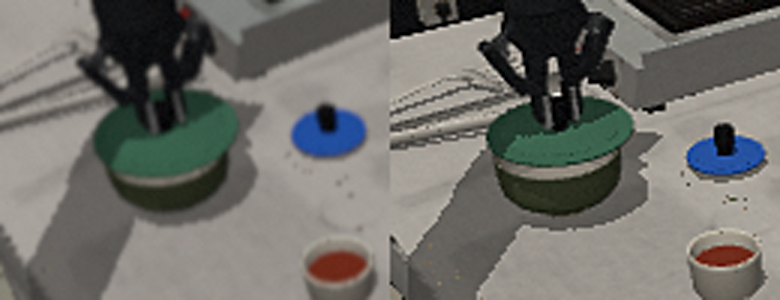

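In both views the lid hovers over the bowl with nearly equal overhang (scene lid centre 165 against bowl 166). Lowering.

Call:
{"name": "arm_command", "arguments": {"series": [[1,0.7,-0.2,-0.2,0,-0.1,-0.2],[1,0.6,0,0,0,0,0],[1,0.4,0,0,0,0,0],[1,0.2,0,0,0,0,0],[1,0,0,0,0,0,0]]}}

```text
t: 19.02
position: [0.4445, 0.3401, 0.0791]
orientation: [1.213, 1.21, -1.202]
ft_force: [0.5, -0.3, -1.1]
width: 0.232
```

Run:
```python
from h import *
go(.442,.339,.0753,0)
```

```text
t 19.02 p [0.4445 0.3401 0.0791] yaw 0.15 xax [ 0.005  0.004 -1.   ] w 0.232 f [ 0.5 -0.3 -1.1] q [-0.81  0.84  0.14  1.9  -0.25  0.42 -0.49]
shift cm [ 0.38 -0.25  0.11] turn deg [ 0.1 -0.3 -0.3]
```

Call:
{"name": "arm_command", "arguments": {"series": [[1,0.15,-0.25,0.1,0,-0.3,-0.3],[1,0.15,0,0,0,0,0],[1,0.15,0,0,0,0,0],[1,0,0,0,0,0,0]]}}

```text
t: 19.52
position: [0.442, 0.3391, 0.0749]
orientation: [1.207, 1.21, -1.208]
ft_force: [-0.9, 0.4, 0.8]
width: 0.235
```

Run:
```python
from h import *
go(.442,.339,.0753,0)
```

```text
t 19.52 p [0.442  0.3391 0.0749] yaw 0.14 xax [-0.    -0.001 -1.   ] w 0.235 f [-0.9  0.4  0.8] q [-0.82  0.84  0.13  1.9  -0.25  0.41 -0.49]
shift cm [-0.04  0.    0.01] turn deg [0.1 0.  0. ]
```

Call:
{"name": "arm_command", "arguments": {"series": [[-1,0,0,0,0,0,0],[-1,0,0,0,0,0,0],[-1,0,0,0,0,0,0],[-1,0,0,0,0,0,0],[-1,-2,0,0,0,0,0]]}}

```text
t: 20.15
position: [0.4415, 0.3388, 0.0942]
orientation: [1.205, 1.21, -1.209]
ft_force: [1.4, -0.6, -0.2]
width: 1.001
```

Call:
{"name": "arm_command", "arguments": {"series": [[-1,-4,0,0,0,0,0],[-1,-4,0,0,0,0,0],[-1,-1,4.3,0.4,0,0,0],[-1,0,4.3,0.4,0,0,0],[-1,0,4.3,0.4,0,0,0]]}}

```text
t: 20.78
position: [0.57, 0.33, 0.1884]
orientation: [1.201, 1.216, -1.205]
ft_force: [0.6, 0.4, -0.1]
width: 0.999
```

Call:
{"name": "arm_command", "arguments": {"series": [[-1,2,4.3,0.4,0,0,0],[-1,2,0,0,0,0,0],[-1,0,0,0,0,0,0]]}}

```text
t: 21.15
position: [0.6168, 0.3244, 0.1467]
orientation: [1.204, 1.213, -1.206]
ft_force: [-0.6, 0.1, 0.8]
width: 0.999
```

```bash
cat >> h.py <<'E'
def lidpos(f,roi=(180,80,380,300)):
    d=shot('wrist',f)
    for q in blobs(d,'blue',1500):
        P=np.array([ray(d,a,b,.013)[:2] for a,b in q[:,0]],np.float32)*1000;print('plate',np.round(cen(q)),[np.round(x,1) for x in cv2.minEnclosingCircle(P)])
    for q in blobs(d,'black',150,roi):
        P=np.array([ray(d,a,b,.043)[:2] for a,b in q[:,0]],np.float32)*1000;print('knob',np.round(cen(q)),[np.round(x,1) for x in cv2.minEnclosingCircle(P)])
    return d
E
python3 - <<'E'
from h import *
go(.616,.322,.018,0); d=lidpos('w6')
a=shot('scene','s4')['frame'][110:260,120:320]
im=np.zeros((300,680,3),np.uint8);im[:,:400]=cv2.resize(a,None,fx=2,fy=2);im[:210,400:]=cv2.resize(d['frame'],(280,210))
cv2.imwrite('pics/c4.png',im[...,::-1])
E
```

```text
t 21.15 p [0.6168 0.3244 0.1467] yaw 0.34 xax [-0.002 -0.    -1.   ] w 0.999 f [-0.6  0.1  0.8] q [-0.64  0.89  0.19  1.41 -0.2   0.86 -0.39]
shift cm [12.87 -0.06  0.23] turn deg [0.3 0.  0.1]
plate [275. 199.] [array([617.4, 326.3]), np.float64(41.0)]
knob [370. 281.] [array([706.5, 259.7]), np.float64(21.8)]
knob [275. 206.] [array([617.3, 328. ]), np.float64(11.4)]
```

View pics/c4.png

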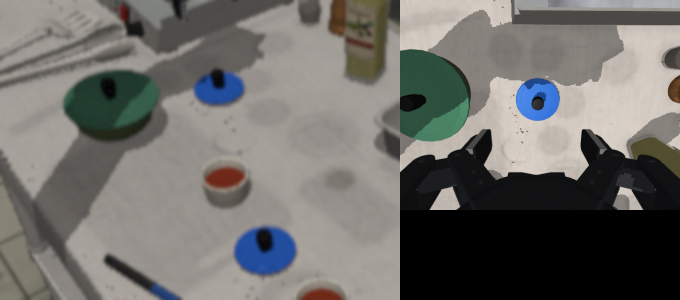

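The green lid sits flat on the bowl. The blue knob is at (0.617, 0.327), so I'll descend.

Call:
{"name": "arm_command", "arguments": {"series": [[-1,4,0,0,0,0,0],[-1,4,0,0,0,0,0],[-1,2,0,0,0,0,0],[-1,0,0,0,0,0,0]]}}

```text
t: 21.75
position: [0.6187, 0.3295, 0.0527]
orientation: [1.21, 1.213, -1.192]
ft_force: [0.2, -0.3, -0.2]
width: 1.002
```

Run:
```python
from h import *
go(.617,.325,.018,0)
```

```text
t 21.75 p [0.6187 0.3295 0.0527] yaw 0.6 xax [ 0.009  0.007 -1.   ] w 1.002 f [ 0.2 -0.3 -0.2] q [-0.63  1.01  0.16  1.45 -0.22  0.69 -0.37]
shift cm [ 3.47 -0.2   0.47] turn deg [ 0.6 -0.4 -0.5]
```

Call:
{"name": "arm_command", "arguments": {"series": [[-1,1.7,-0.2,0.4,0.6,-0.4,-0.5],[-1,1.7,-0.1,0.1,0,-0.1,-0.1],[-1,0,0,0,0,0,0],[1,0,0,0,0,0,0],[1,0,0,0,0,0,0]]}}

```text
t: 22.38
position: [0.6182, 0.3256, 0.0204]
orientation: [1.211, 1.207, -1.207]
ft_force: [0.2, 1.1, 0.3]
width: 0.604
```

Call:
{"name": "arm_command", "arguments": {"series": [[1,0,0,0,0,0,0],[1,0,0,0,0,0,0],[1,0,0,0,0,0,0],[1,0,0,0,0,0,0],[1,0,0,0,0,0,0]]}}

```text
t: 23.0
position: [0.6187, 0.3259, 0.0213]
orientation: [1.212, 1.206, -1.206]
ft_force: [0.2, -0.3, -0.6]
width: 0.232
```

Run:
```python
from h import *
go(.501,.113,.12,0)
```

```text
t 23.0 p [0.6187 0.3259 0.0213] yaw -0.03 xax [ 0.004  0.001 -1.   ] w 0.232 f [ 0.2 -0.3 -0.6] q [-0.63  1.05  0.16  1.45 -0.22  0.65 -0.37]
shift cm [ -9.93 -11.71  21.28] turn deg [-0.  -0.  -0.3]
```

Call:
{"name": "arm_command", "arguments": {"series": [[1,-1,0,0,0,0,-0.3],[1,-4,0,0,0,0,0],[1,-4,0,0,0,0,0],[1,-1,-2.3,4.1,0,0,0],[1,0,-2.3,4.1,0,0,0]]}}

```text
t: 23.62
position: [0.5741, 0.2467, 0.1266]
orientation: [1.211, 1.212, -1.2]
ft_force: [0.7, 0.2, -0.8]
width: 0.233
```

Call:
{"name": "arm_command", "arguments": {"series": [[1,0,-2.3,4.1,0,0,0],[1,0,-2.3,4.1,0,0,0],[1,0,-2.3,4.1,0,0,0],[1,0,0,0,0,0,0],[1,0,0,0,0,0,0]]}}

```text
t: 24.25
position: [0.5048, 0.1163, 0.1305]
orientation: [1.218, 1.205, -1.2]
ft_force: [0.4, 0.9, -1.0]
width: 0.23
```

Run:
```python
from h import *
go(.503,.1175,.075,0)
```

```text
t 24.25 p [0.5048 0.1163 0.1305] yaw -0.04 xax [ 0.01   0.005 -1.   ] w 0.23 f [ 0.4  0.9 -1. ] q [-0.38  0.71  0.11  2.   -0.18  0.43 -0.14]
shift cm [ 5.55 -0.24 -0.09] turn deg [-0.  -0.3 -0.6]
```

Call:
{"name": "arm_command", "arguments": {"series": [[1,2,-0.2,-0.1,0,-0.3,-0.6],[1,2,0,0,0,0,0],[1,1.5,0,0,0,0,0],[1,0,0,0,0,0,0]]}}

```text
t: 24.75
position: [0.5049, 0.1225, 0.071]
orientation: [1.207, 1.213, -1.204]
ft_force: [0.2, -0.1, 0.1]
width: 0.233
```

Run:
```python
from h import *
go(.503,.1175,.0553,0)
s=r.read_state()['position'];z=s[2]-.0213+.013
for n,f,c in(('scene','s5',(232,205)),('side','d5',(211,212))):
    d=shot(n,f)
    for q in blobs(d,'blue',80):
        if np.hypot(*(np.array(cen(q))-c))<25:
            P=np.array([ray(d,a,b,z)[:2] for a,b in q[:,0]],np.float32)*1000;print(n,np.round(cen(q)),[np.round(x,1) for x in cv2.minEnclosingCircle(P)])
a=load('s5')['frame'][160:240,180:280]; b=load('d5')['frame'][170:250,160:260]
cv2.imwrite('pics/c5.png',cv2.resize(np.hstack([a,b])[...,::-1],None,fx=4,fy=4,interpolation=cv2.INTER_CUBIC))
```

```text
t 24.75 p [0.5049 0.1225 0.071 ] yaw 0.31 xax [ 0.     0.002 -1.   ] w 0.233 f [ 0.2 -0.1  0.1] q [-0.37  0.82  0.08  2.01 -0.19  0.31 -0.13]
shift cm [ 1.57 -0.19  0.5 ] turn deg [ 0.3 -0.1 -0. ]
scene [231. 191.] [array([502.1, 118.2]), np.float64(39.4)]
side [210. 196.] [array([502.8, 114.8]), np.float64(41.7)]
```

View pics/c5.png

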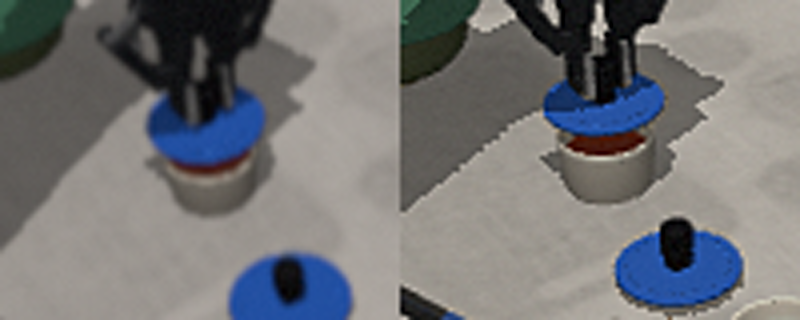

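The lid is level, and the ramekin sits about 4 mm toward -y of it (scene columns 206 against 211). I'll correct that and lower.

Call:
{"name": "arm_command", "arguments": {"series": [[1,0.4,-0.1,0.5,0,0,0],[1,0.4,0,0,0,0,0],[1,0.3,0,0,0,0,0],[1,0.2,0,0,0,0,0],[1,0,0,0,0,0,0]]}}

```text
t: 25.48
position: [0.5057, 0.1169, 0.0598]
orientation: [1.211, 1.21, -1.201]
ft_force: [-0.1, 0.6, -0.5]
width: 0.231
```

Run:
```python
from h import *
go(.504,.118,.0553,0)
```

```text
t 25.48 p [0.5057 0.1169 0.0598] yaw 0.25 xax [ 0.005  0.003 -1.   ] w 0.231 f [-0.1  0.6 -0.5] q [-0.36  0.84  0.07  2.02 -0.19  0.28 -0.12]
shift cm [ 0.45 -0.18 -0.11] turn deg [ 0.3 -0.2 -0.3]
```

Call:
{"name": "arm_command", "arguments": {"series": [[1,0.2,-0.2,-0.1,0.3,-0.2,-0.3],[1,0.15,0,0,0,0,0],[1,0.15,0,0,0,0,0],[1,0,0,0,0,0,0]]}}

```text
t: 25.98
position: [0.5039, 0.1182, 0.0549]
orientation: [1.21, 1.208, -1.21]
ft_force: [-0.3, -0.2, 2.3]
width: 0.233
```

Run:
```python
from h import *
go(.504,.118,.0553,0)
```

```text
t 25.98 p [0.5039 0.1182 0.0549] yaw -0.05 xax [ 0.    -0.001 -1.   ] w 0.233 f [-0.3 -0.2  2.3] q [-0.36  0.85  0.07  2.02 -0.19  0.27 -0.13]
shift cm [-0.04  0.01  0.02] turn deg [-0.1  0.  -0. ]
```

Call:
{"name": "arm_command", "arguments": {"series": [[-1,0,0,0,0,0,0],[-1,0,0,0,0,0,0],[-1,0,0,0,0,0,0],[-1,0,0,0,0,0,0],[-1,-2,0,0,0,0,0]]}}

```text
t: 26.6
position: [0.503, 0.118, 0.074]
orientation: [1.208, 1.21, -1.212]
ft_force: [0.4, -0.2, 0.2]
width: 1.003
```

Call:
{"name": "arm_command", "arguments": {"series": [[-1,-4,0,0,0,0,0],[-1,-4,-0.5,2,0,0,0],[-1,0,-0.9,4.5,0,0,0],[-1,0,-0.9,4.5,0,0,0],[-1,0,-0.2,2.2,0,0,0]]}}

```text
t: 27.22
position: [0.4795, -0.0145, 0.158]
orientation: [1.207, 1.21, -1.203]
ft_force: [-0.2, 0.1, 0.1]
width: 0.998
```

Call:
{"name": "arm_command", "arguments": {"series": [[-1,0,0,0,0,0,0],[-1,0,0,0,0,0,0]]}}

```text
t: 27.48
position: [0.4794, -0.0152, 0.158]
orientation: [1.209, 1.208, -1.205]
ft_force: [0.1, 0.1, 0.2]
width: 1.0
```

Run:
```python
from h import *
go(.479,-.014,.018,0); d=lidpos('w7')
a=shot('scene','s6')['frame'][160:240,180:280]; b=shot('side','d6')['frame'][170:250,160:260]
im=np.zeros((500,800,3),np.uint8);im[:320]=cv2.resize(np.hstack([a,b]),None,fx=4,fy=4,interpolation=cv2.INTER_CUBIC)
im[320:,:240]=cv2.resize(d['frame'],(240,180));cv2.imwrite('pics/c6.png',im[...,::-1])
```

```text
t 27.48 p [ 0.4794 -0.0152  0.158 ] yaw 0.13 xax [ 0.003  0.    -1.   ] w 1.0 f [0.1 0.1 0.2] q [-0.12  0.63  0.08  2.08 -0.12  0.43  0.06]
shift cm [14.   -0.08 -0.11] turn deg [ 0.1 -0.  -0.2]
plate [274. 196.] [array([479.4, -13. ]), np.float64(40.9)]
plate [304.  44.] [array([505.2, 126.4]), np.float64(46.6)]
knob [370. 281.] [array([573.6, -86.3]), np.float64(22.8)]
knob [274. 203.] [array([479.6, -11.3]), np.float64(11.2)]
```

View pics/c6.png

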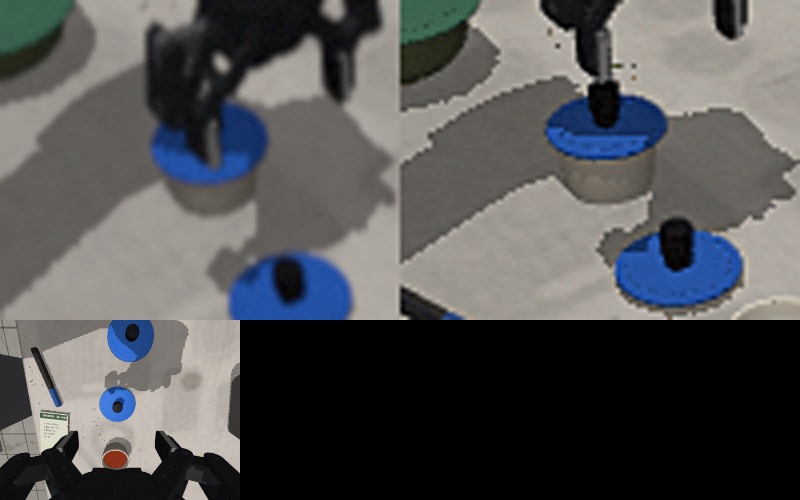

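The far blue lid is seated flat and centred (scene columns 210 and 211). Next is the near blue lid at (0.479, -0.013).

Call:
{"name": "arm_command", "arguments": {"series": [[-1,4,0,0,0,0,-0.2],[-1,4,0,0,0,0,0],[-1,3,0,0,0,0,0],[-1,0,0,0,0,0,0]]}}

```text
t: 28.12
position: [0.4826, -0.0098, 0.0455]
orientation: [1.205, 1.213, -1.197]
ft_force: [-0.7, 0.4, -0.4]
width: 0.998
```

Run:
```python
from h import *
go(.479,-.014,.019,0)
```

```text
t 28.12 p [ 0.4826 -0.0098  0.0455] yaw 0.63 xax [ 0.004  0.003 -1.   ] w 0.998 f [-0.7  0.4 -0.4] q [-0.09  0.85  0.03  2.13 -0.14  0.16  0.08]
shift cm [ 2.65 -0.38  0.43] turn deg [ 0.6 -0.1 -0.2]
```

Call:
{"name": "arm_command", "arguments": {"series": [[-1,1.3,-0.3,0.4,0.6,-0.1,-0.2],[-1,1.2,-0.1,0.1,0,-0.1,-0.1],[-1,0,0,0,0,0,0],[1,0,0,0,0,0,0],[1,0,0,0,0,0,0]]}}

```text
t: 28.75
position: [0.4806, -0.0144, 0.0217]
orientation: [1.209, 1.206, -1.206]
ft_force: [0.7, 0.0, 1.0]
width: 0.603
```

Call:
{"name": "arm_command", "arguments": {"series": [[1,0,0,0,0,0,0],[1,0,0,0,0,0,0],[1,0,0,0,0,0,0],[1,0,0,0,0,0,0],[1,0,0,0,0,0,0]]}}

```text
t: 29.38
position: [0.4811, -0.0143, 0.0224]
orientation: [1.21, 1.205, -1.205]
ft_force: [0.3, 0.5, 0.3]
width: 0.231
```

Run:
```python
from h import *
go(.476,-.146,.12,0)
```

```text
t 29.38 p [ 0.4811 -0.0143  0.0224] yaw 0.06 xax [ 0.005 -0.001 -1.   ] w 0.231 f [0.3 0.5 0.3] q [-0.08  0.9   0.02  2.14 -0.14  0.1   0.08]
shift cm [-9.75 -0.48 13.18] turn deg [ 0.1  0.1 -0.3]
```

Call:
{"name": "arm_command", "arguments": {"series": [[1,-1,0,0,0,0,-0.3],[1,-4,0,0,0,0,0],[1,-3,0,0,0,0,0],[1,0,-0.2,4.3,0,0,0],[1,0,0,4.3,0,0,0]]}}

```text
t: 30.0
position: [0.4804, -0.0976, 0.107]
orientation: [1.202, 1.215, -1.201]
ft_force: [0.9, 0.0, -0.7]
width: 0.228
```

Call:
{"name": "arm_command", "arguments": {"series": [[1,0,0,4.3,0,0,0],[1,0,0,0,0,0,0],[1,0,0,0,0,0,0]]}}

```text
t: 30.38
position: [0.4806, -0.1457, 0.1091]
orientation: [1.206, 1.209, -1.205]
ft_force: [-0.5, 0.7, -0.6]
width: 0.229
```

Run:
```python
from h import *
go(.478,-.146,.075,0)
```

```text
t 30.38 p [ 0.4806 -0.1457  0.1091] yaw 0.25 xax [ 0.002 -0.001 -1.   ] w 0.229 f [-0.5  0.7 -0.6] q [ 0.19  0.74  0.03  2.05 -0.05  0.36  0.25]
shift cm [ 3.4  -0.26  0.03] turn deg [ 0.2  0.1 -0.1]
```

Call:
{"name": "arm_command", "arguments": {"series": [[1,1.8,-0.3,0,0.2,0,-0.1],[1,1.7,-0.1,0.1,0,0,0],[1,0,0,0,0,0,0]]}}

```text
t: 30.75
position: [0.4772, -0.1428, 0.0742]
orientation: [1.205, 1.212, -1.204]
ft_force: [0.1, -0.8, -0.3]
width: 0.23
```

Run:
```python
from h import *
go(.478,-.146,.0564,0)
a=shot('scene','s7')['frame'][220:300,230:330]; b=shot('side','d7')['frame'][215:295,205:305]
cv2.imwrite('pics/c7.png',cv2.resize(np.hstack([a,b])[...,::-1],None,fx=4,fy=4,interpolation=cv2.INTER_CUBIC))
```

```text
t 30.75 p [ 0.4772 -0.1428  0.0742] yaw 0.37 xax [ 0.001  0.    -1.   ] w 0.23 f [ 0.1 -0.8 -0.3] q [ 0.19  0.8   0.02  2.07 -0.05  0.27  0.26]
shift cm [1.78 0.08 0.33] turn deg [ 0.4 -0.  -0. ]
```

View pics/c7.png

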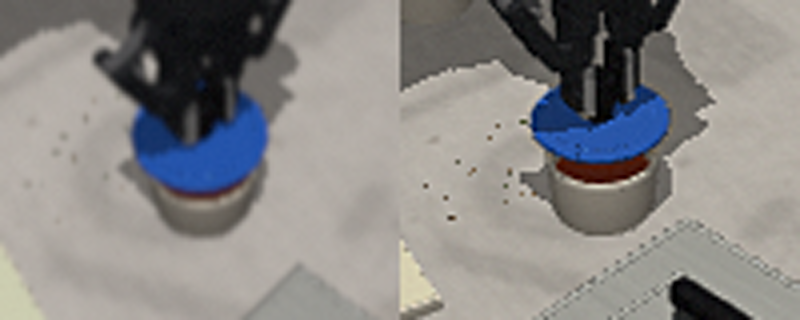

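The ramekin is about 1 px (3 mm) to the right of the lid in both views, so I'll shift y by -3 mm and x by +2 mm while lowering.

Call:
{"name": "arm_command", "arguments": {"series": [[1,0.5,0.1,0.3,0.4,0,0],[1,0.4,0,0,0,0,0],[1,0.3,0,0,0,0,0],[1,0.2,0,0,0,0,0],[1,0,0,0,0,0,0]]}}

```text
t: 31.48
position: [0.4803, -0.1461, 0.0616]
orientation: [1.212, 1.204, -1.206]
ft_force: [-0.1, 0.1, -0.6]
width: 0.229
```

Run:
```python
from h import *
go(.479,-.146,.0564,0)
```

```text
t 31.48 p [ 0.4803 -0.1461  0.0616] yaw -0.03 xax [ 0.005 -0.001 -1.   ] w 0.229 f [-0.1  0.1 -0.6] q [ 0.19  0.83  0.02  2.07 -0.05  0.24  0.25]
shift cm [ 0.52 -0.13 -0.01] turn deg [-0.   0.  -0.3]
```

Call:
{"name": "arm_command", "arguments": {"series": [[1,0.25,-0.1,0,0,0,-0.3],[1,0.15,0,0,0,0,0],[1,0.15,0,0,0,0,0],[1,0,0,0,0,0,0]]}}

```text
t: 31.98
position: [0.4794, -0.1461, 0.0562]
orientation: [1.209, 1.208, -1.21]
ft_force: [-1.5, 0.4, 2.3]
width: 0.228
```

Run:
```python
from h import *
go(.479,-.146,.0564,0)
```

```text
t 31.98 p [ 0.4794 -0.1461  0.0562] yaw -0.03 xax [ 0.    -0.001 -1.   ] w 0.228 f [-1.5  0.4  2.3] q [ 0.19  0.84  0.02  2.07 -0.05  0.24  0.25]
shift cm [-0.02 -0.04 -0.01] turn deg [-0.  0. -0.]
```

Seated. Releasing, lifting straight up and checking everything.

Call:
{"name": "arm_command", "arguments": {"series": [[-1,0,0,0,0,0,0],[-1,0,0,0,0,0,0],[-1,0,0,0,0,0,0],[-1,0,0,0,0,0,0],[-1,-2,0,0,0,0,0]]}}

```text
t: 32.6
position: [0.4787, -0.1458, 0.0753]
orientation: [1.209, 1.21, -1.211]
ft_force: [1.1, 0.7, 0.6]
width: 0.997
```

Call:
{"name": "arm_command", "arguments": {"series": [[-1,-4,0,0,0,0,0],[-1,-4,0,0,0,0,0],[-1,-5,0,0,0,0,0],[-1,-5,0,0,0,0,0],[-1,-5,0,0,0,0,0]]}}

```text
t: 33.22
position: [0.4769, -0.1452, 0.3098]
orientation: [1.206, 1.217, -1.215]
ft_force: [1.2, -0.4, -0.3]
width: 0.996
```

Call:
{"name": "arm_command", "arguments": {"series": [[-1,0,0,0,0,0,0],[-1,0,0,0,0,0,0],[-1,0,0,0,0,0,0]]}}

```text
t: 33.6
position: [0.4776, -0.1454, 0.3117]
orientation: [1.208, 1.213, -1.212]
ft_force: [0.5, 0.3, 0.3]
width: 0.999
```

Run:
```python
from h import *
st()
for n,f in(('scene','s8'),('side','d8')):
    d=shot(n,f)
    for c,z in(('blue',.047),('green',.069)):
        for q in blobs(d,c,100):
            if cen(q)[1]<130 or cen(q)[0]<100: continue
            P=np.array([ray(d,a,b,z)[:2] for a,b in q[:,0]],np.float32)*1000;print(n,c,np.round(cen(q)),[np.round(x,1) for x in cv2.minEnclosingCircle(P)])
a=load('s8')['frame'][140:380,130:430]; b=load('d8')['frame'][130:370,110:410]
cv2.imwrite('pics/c8.png',cv2.resize(np.hstack([a,b])[...,::-1],(800,320),interpolation=cv2.INTER_CUBIC))
```

```text
t 33.6 p [ 0.4776 -0.1454  0.3117] yaw -0.02 xax [-0.004  0.001 -1.   ] w 0.999 f [0.5 0.3 0.3] q [ 0.16  0.42  0.07  1.83 -0.04  0.9   0.24]
scene blue [281. 259.] [array([ 475.7, -147.1]), np.float64(40.3)]
scene blue [232. 195.] [array([501.4, 115.6]), np.float64(38.9)]
scene green [175. 160.] [array([438.1, 332.8]), np.float64(69.9)]
side blue [256. 251.] [array([ 477.1, -151. ]), np.float64(41.8)]
side blue [211. 201.] [array([500.4, 110.4]), np.float64(41.8)]
side green [156. 170.] [array([439.1, 329.2]), np.float64(71.8)]
```

View pics/c8.png

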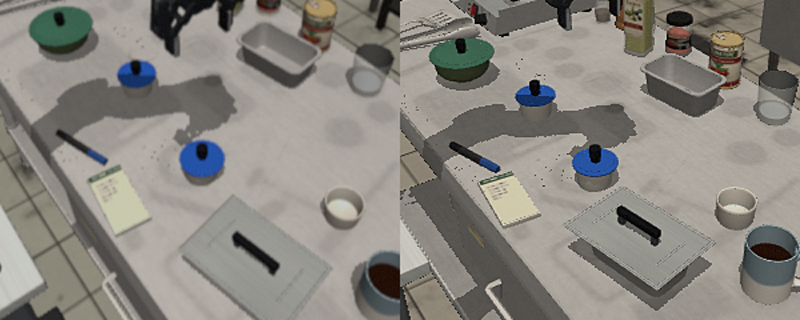

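The view shows all four lids seated flat and centred, the empty pan and ramekin untouched, and the gripper clear. Handing in.

```bash
python3 -c "
from rig import r
print(r.hand_in())"
```

```text
the job is handed in; nothing more can be done
None
```

I put all four lids on and handed the job in at about 34 s. The steel lid is on the sauce pan, the green lid on the bowl, and a blue lid on each sauce ramekin. Each was lowered until it touched at the expected seated height (within about 1 mm) before I let go.

The last scene and side pictures show every lid flat and centred, the empty pan and ramekin still uncovered where they stood, and the gripper clear at z = 0.31 m. Lids and containers agree to within about 2–5 mm of where they were first measured.

- **Camera disagreement:** the wrist camera read y about 4–10 mm higher than the scene and side cameras toward the robot's left. I took in-between values and checked the lids by eye while hovering over their containers, except the steel lid, which I checked by its measured corners. The bowl lid is the least certain, at perhaps 5 mm off; the limit is 12 mm.
- **Not re-measured:** I did not measure the containers again after the lids covered them. I only checked their places by eye.

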